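# Put the spoon away in its case and clamp the lid

### The job

Lay the sauce spoon flat inside the open steel case, then take the lid from its sloping rest and set it squarely on the case so that it sits fully down, and finally swing the wire bail over and press it fully down onto the lid. Leave the salt jar, the small white dish and the small blue dish where they stand.

Things in the scene. Friction and masses are not known exactly. Their poses are not given: they have to be found in the camera images.
- spoon_mid (a point): plain steel sauce spoon, 137 mm long, up to 28 mm wide, 13 mm high, lying loose on the worktop. The point is half-way along it and 6 mm above its underside; x runs along the spoon. Take it across its middle, where it may be up to 28 mm wide.
- case_floor (a point): middle of the inner floor of the open steel case, 7 mm above the worktop. The case is fixed to the worktop, outside 100 mm (x) by 174 mm (y) by 40 mm high, walls 4 mm, so the inside is 92 by 166 mm and 33 mm deep; z up, x towards the side where the bail is hinged.
- case_rim (a point): middle of the mouth of the case, level with its rim (40 mm above the worktop); axes as for case_floor.
- lid_handle (a point): middle of the black bar handle of the loose steel lid (about 0.18 kg). The bar is 14 mm (x) by 74 mm (y, along the bar) by 13 mm high, with 24 mm free beneath it; z points square away from the lid's plate. At the start the lid lies on the sloping rest, tilted 28 degrees, handle outward. Fully seated, this point is 34.5 mm above case_rim.
- lid_under (a point): middle of the underside of the lid's plate, 34.5 mm below the handle's middle; axes as for lid_handle. The plate is 106 mm (x) by 180 mm (y) by 4 mm; under it a wire frame, 85 by 159 mm over all and 10 mm deep, fits inside the case with 3.5 mm play all round. The lid fits either way round.
- lid_rest: fixed aluminium rest with a 128 by 170 mm face that slopes 28 degrees up towards its +x, so the lid on it faces -x and up; a lip 18 mm high along its lower edge stands square to the face, so the lid comes off along its own z. Origin on the worktop under the middle of the face, z up.
- bail (a joint): angle (rad) of the wire bail: 0 when it lies flat on the seated lid, growing as it swings up and back to 2.6; starts at 2.1 to 2.5, leaning back behind the case. A stiff hinge holds it where it is left (0.12 N m, about 1 to 2 N at the bar). If the lid is not seated it cannot come down to 0.
- bail_hinge (a point): hinge axis of the bail (along this frame's y), half-way between its two lugs, 70 mm from the case's middle on its +x side and 47.5 mm above the worktop. Axes as for case_floor.
- bail_bar (a point): middle of the bail's black cross bar (10 mm thick, 80 mm long, along y), 127 mm from the hinge axis. Seen from the hinge it lies at -127 cos(bail) mm in x and +127 sin(bail) mm in z. The bail's side wires are 7 mm thick and 152 mm apart, so it passes round the lid's handle.
- salt: bystander: salt jar with screw cap, 47 mm across and 97 mm tall, standing; origin in the centre of its underside.
- dish: bystander: small white round dish, 96 mm across, 26 mm high; origin in the centre of its underside.
- blue_dish: bystander: small dark blue round dish, 84 mm across, 24 mm high; origin in the centre of its underside.

How it is judged:
On the way, in this order (a step that is already met when the one before it is completed fails the run):
1. the spoon lies on the floor of the case, let go (z of spoon_mid in the frame of case_floor between -0.005 and 0.014 m and horizontal distance between spoon_mid and case_floor below 0.05 m and contact force between the fingers and spoon below 0.1 N), for 0.2 s.
2. the lid sits fully down on the case, with the spoon inside (z of spoon_mid in the frame of case_floor between -0.005 and 0.014 m and horizontal distance between spoon_mid and case_floor below 0.05 m and horizontal distance between lid_handle and case_rim below 0.008 m and z of lid_handle in the frame of case_rim below 0.0385 m and angle between lid_handle's own z axis and vertical below 0.05 rad and angle between the x axis of lid_handle and the x axis of case_rim, either way round below 0.1 rad), for 0.2 s.
3. the bail is fully down on the seated lid (all of step 2 and value of joint bail below 0.04 rad), for 0.2 s.
At the end, for the whole second after the job is handed in: Spoon inside on the case floor (middle within 50 mm of the floor's middle, no higher than 14 mm over it); lid seated: within 8 mm and 0.1 rad of square, level to 0.05 rad, not more than 4 mm high; bail below 0.04 rad; all at rest (all of step 3 and linear speed of each of lid, spoon below 0.02 m/s); the robot touches nothing.
It fails at once if the salt jar is pushed more than 25 mm or knocked over (distance of salt from where it was at the start of the episode above 0.025 m or angle between salt's own z axis and vertical above 0.5 rad).
It fails at once if the white dish is pushed more than 25 mm or knocked over (distance of dish from where it was at the start of the episode above 0.025 m or angle between dish's own z axis and vertical above 0.5 rad).
It fails at once if the blue dish is pushed more than 25 mm or knocked over (distance of blue_dish from where it was at the start of the episode above 0.025 m or angle between blue_dish's own z axis and vertical above 0.5 rad).
It also fails if it takes over 72 s, if anything falls off the work surface, if the arm or the gripper's body presses on something with over 40 N, if the wrist force passes 120 N, or if a joint passes its speed limit or range.

### The arm

A 6-joint arm with a two-finger parallel gripper is mounted at the origin on a cart in front of the work surface, level with it; the furniture and walls round the work are solid. World frame = base frame: x ahead of the robot, y to its left, z up, the work surface at z = 0. Lengths are in m, angles in rad, forces in N, time in s.
With the tool pointing down it reaches from about 0.35 to 0.775 m from the base axis. Payload 5.5 kg.
Tool frame: the origin (TCP) lies midway between the tips of the shut fingers; the grasp point (between the pads) lies 19 mm behind it; z points along the fingers, y is the line along which they close (so a half turn about z gives the same grasp; the last joint's range is limited). The gripper opens to 85 mm and grips with 20 to 120 N. Pads are 22 mm wide; open, the fingers measure 114 mm over their backs; the gripper's body (76 mm by 85 mm) begins 54 mm behind the grasp point. The pads swing forward as they close: fully open they stand 13 mm farther back than shut.
Start: joints at [-1.294, 0.313, 0.046, 1.304, 0, 1.431], TCP at [0.233, -0.526, 0.231] pointing down, gripper open.
Joint ranges: [-2.76, 2.76], [-0.86, 1.69], [-1.03, 1.26], [-2.2, 2.34], [-1.47, 1.5], [-3.14, 3.14]. Speed limits (rad/s): [2.57, 2.57, 3.14, 3.14, 3.14, 3.14].

### API

Orientations are given as a unit quaternion [w, x, y, z].
In Python, from workcell import telemetry, imaging, env gives the robot as it stands. The module is installed in compiled form; this text tells all that it offers.
- The arm moves only by the tool step_arm, never from a script. Its argument "moves" is a list of rows, each a list of 3 entries, a list of its own where there are three numbers: the shift along the tool's x, y, z in mm, then the turn, a rotation vector about the tool's x, y, z in rad, then the finger opening in mm, from 0 to 85.4. A call has 1 to 8 rows; each row is the pose to reach, as a shift and turn from the pose commanded when the call began, along the tool's axes at that moment; what a row does not reach only later rows make up. A row lasts 1/12 s, in which the tool goes at most 41.7 mm and 7.16 degrees, less where a joint would pass 70% of its speed; a pose out of reach is approached as far as the arm can. A call with a gripper value outside its range is refused whole. The fingers move at their own pace and stop on an object; "grip_force" is the grip in N (left out, the last holds). Time passes only in rows, so rows that repeat a pose let the fingers close. It gives the time, the measured TCP pose, the force, the opening and the grip force at its end, in the units of the state.
- telemetry.get_state(): the state, without advancing time (a new reading comes with each control period).
- imaging.read_camera(name): name is "scene" or "top"; returns the picture (480x640x3 uint8, red, green, blue); there is no depth.
- imaging.camera_params(name): a dict with "camera_matrix" (3x3 intrinsics, pixels), "D" ([k1, k2, p1, p2, k3] as OpenCV has them; the pictures are not rectified), "pose" (4x4, takes a point from camera to world coordinates). Camera axes: x right, y up, looking along -z (the intrinsics and any distortion apply to the point x, -y, -z); pixel columns grow to the right and rows downward; lengths in m; the calibration is good to about 2 mm. A picture is of the moment at which its call begins. camera_params takes no time and is no camera call.
- env.hand_in(): hands the job in; it is judged then, once.
The state is a dict: "clock": time; "joint_pos": joint angles; "qvel": joint speeds; "tau": joint torques, N m; "tcp_pos": TCP position; "orientation": TCP orientation; "wrist_force": force on the tool from outside, world axes, zero at the start; "ft_torque": the same for the moment, N m; "finger_gap": finger opening in m; "grip_force": force on a finger pad.
Only numpy, scipy, OpenCV 4.12 (cv2) and the standard library are available. Lean on these libraries where they do the work, as an engineer would, in place of code of your own. Each camera call takes 0.05 s, during which the arm holds its last target. There are 200 camera calls.

## Working session

There is one attempt and no reset: what is moved stays moved. The work goes in short steps, Python scripts to look and compute and a tool call to move; the robot and the scene stay as the last step left them, time stands still between calls to the robot, and variables do not carry over. Pictures are saved under pics/ and viewed, at most 12 in all, crops included, and the job is handed in when it is done.

Besides the shell and the picture viewer there is one more tool, called after ">>>" as name(argument=value, ...), one argument or row to a line, values as JSON. step_arm: Moves the arm, as the interface text tells. Its arguments: {"type":"object","properties":{"moves":{"type":"array"},"grip_force":{"type":"number"}},"required":["moves"]}

```bash
mkdir -p pics; cat > h.py <<'E'
import numpy as np, cv2
from scipy.spatial.transform import Rotation as R
from workcell import telemetry, imaging, env
def grab(n,f):
    im=imaging.read_camera(n); cv2.imwrite('pics/'+f,im[:,:,::-1]); return im
def ray(n,px):
    p=imaging.camera_params(n); K=np.array(p['camera_matrix']);D=np.array(p['D']);T=np.array(p['pose'])
    u=cv2.undistortPoints(np.array(px,float).reshape(-1,1,2),K,D)[:,0]
    d=np.c_[u[:,0],-u[:,1],-np.ones(len(u))]@T[:3,:3].T
    return T[:3,3],d
def onz(n,px,z):
    o,d=ray(n,px); return o+d*((z-o[2])/d[:,2])[:,None]
def tri(a,pa,b,pb):
    o1,d1=ray(a,[pa]);o2,d2=ray(b,[pb]);d1=d1[0]/np.linalg.norm(d1);d2=d2[0]/np.linalg.norm(d2)
    s=np.linalg.lstsq(np.c_[d1,-d2],o2-o1,rcond=None)[0]
    p,q=o1+s[0]*d1,o2+s[1]*d2; return (p+q)/2,np.linalg.norm(p-q)
def proj(n,P):
    p=imaging.camera_params(n); T=np.linalg.inv(np.array(p['pose'])); F=np.diag([1,-1,-1.])
    c=(np.atleast_2d(P)@T[:3,:3].T+T[:3,3])@F
    return cv2.projectPoints(c,np.zeros(3),np.zeros(3),np.array(p['camera_matrix']),np.array(p['D']))[0][:,0]
def Rt():
    s=telemetry.get_state(); q=s['orientation']; return np.array(s['tcp_pos']),R.from_quat([q[1],q[2],q[3],q[0]]).as_matrix(),s
def cmd(P,Rm=None):
    p,r,s=Rt(); Rm=r if Rm is None else Rm
    return np.round(r.T@(np.array(P)-p)*1000,1),np.round(R.from_matrix(r.T@Rm).as_rotvec(),3)
def down(yaw): # tool down, tool y axis at heading yaw
    y=np.array([np.cos(yaw),np.sin(yaw),0]);z=np.array([0,0,-1.]);return np.c_[np.cross(y,z),y,z]
E
python3 - <<'E'
from h import *
grab('top','top0.png');grab('scene','sc0.png')
for n in('top','scene'):
    p=imaging.camera_params(n);print(n,np.round(p['pose'],2).tolist(),np.round(p['camera_matrix'],0).tolist(),p['D'])
p,r,s=Rt();print(s['clock'],p,np.round(r,3).tolist())
E
```

```text
top [[0.03, 1.0, -0.08, 0.42], [-1.0, 0.03, 0.02, 0.0], [0.02, 0.08, 1.0, 1.63], [0.0, 0.0, 0.0, 1.0]] [[624.0, 0.0, 317.0], [0.0, 624.0, 230.0], [0.0, 0.0, 1.0]] [0.0573445 0.        0.        0.        0.       ]
scene [[-0.53, 0.42, -0.73, -0.58], [-0.85, -0.26, 0.46, 0.68], [0.01, 0.87, 0.5, 0.83], [0.0, 0.0, 0.0, 1.0]] [[470.0, 0.0, 318.0], [0.0, 470.0, 244.0], [0.0, 0.0, 1.0]] [-0.12239477  0.          0.          0.          0.        ]
0.1 [ 0.2326495  -0.5253494   0.23051078] [[0.914, 0.405, -0.0], [0.405, -0.914, 0.002], [0.0, -0.002, -1.0]]
```

View pics/top0.png

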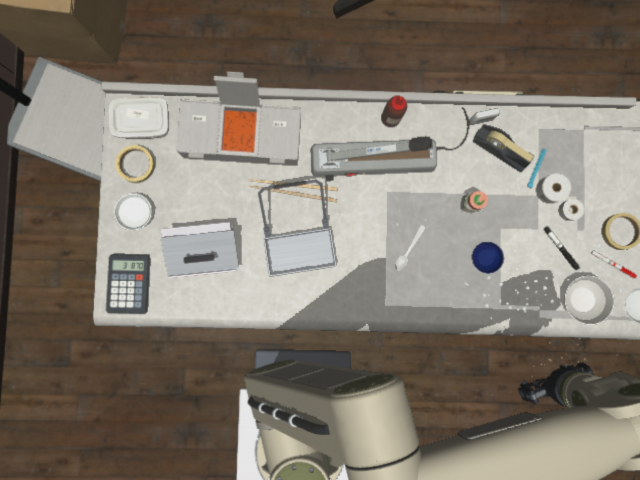

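View pics/sc0.png

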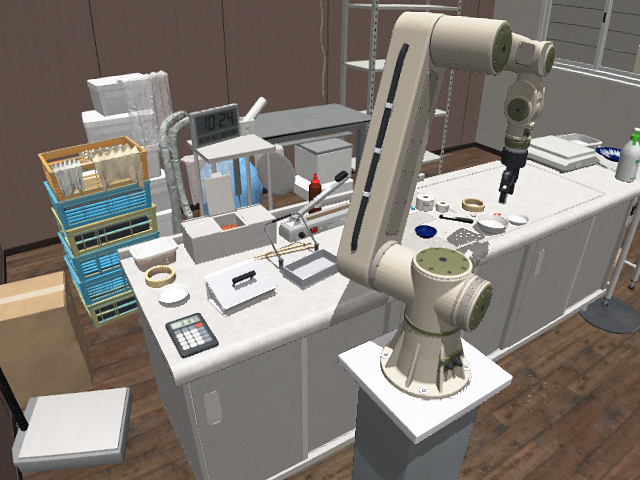

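Top view: the case is near (300,251) with the bail leaning back to (293,180). The lid handle is at (200,257) and the spoon runs from (400,266) to (423,228). The blue dish is at (488,257), the salt jar at (475,200) and the white dish at (133,210). Next I take a magnified crop for edges.

```bash
python3 - <<'E'
from h import *
im=cv2.imread('pics/top0.png')
c=cv2.resize(im[165:290,150:350],None,fx=4,fy=4,interpolation=cv2.INTER_CUBIC);cv2.imwrite('pics/c0.png',c)
g=im.astype(int)
# spoon
sub=g[215:285,390:435]; m=((sub.min(2)>165)).astype(np.uint8)
n,l,st,ce=cv2.connectedComponentsWithStats(m);i=1+np.argmax(st[1:,4]);print('spoon',st[i],ce[i]+[390,215])
ys,xs=np.where(l==i);P=onz('top',np.c_[xs+390,ys+215],0.006)[:,:2]
r=cv2.minAreaRect((P*1000).astype(np.float32));print(r)
# handle
sub=g[245:268,180:222]; m=(sub.max(2)<70).astype(np.uint8);ys,xs=np.where(m);
print('handle px',cv2.minAreaRect(np.c_[xs+180,ys+245].astype(np.float32)),xs.mean()+180,ys.mean()+245,len(xs))
print('case approx',onz('top',[[300,251]],.04), 'bar',onz('top',[[293,180]],.12))
for nme,px in dict(salt=(475,200),blue=(488,257),white=(133,210)).items(): print(nme,onz('top',[px],.02))
s=cv2.imread('pics/sc0.png');cv2.imwrite('pics/c1.png',cv2.resize(s[200:320,190:360],None,fx=4.7,fy=4.7,interpolation=cv2.INTER_CUBIC))
E
```

```text
spoon [  0   6  45  50 715] [408.32447552 245.34265734]
((532.7256469726562, -286.43408203125), (96.7049560546875, 139.3917999267578), 23.88636016845703)
handle px ((198.5, 258.0), (4.477667808532715, 27.463027954101562), 84.2894058227539) 198.40944881889763 257.99212598425197 127
case approx [[0.50371655 0.01407975 0.04      ]] bar [[0.67328008 0.0354323  0.12      ]]
salt [[ 0.65039865 -0.43918713  0.02      ]]
blue [[ 0.50234964 -0.47345863  0.02      ]]
white [[0.59922421 0.44682995 0.02      ]]
```

View pics/c0.png

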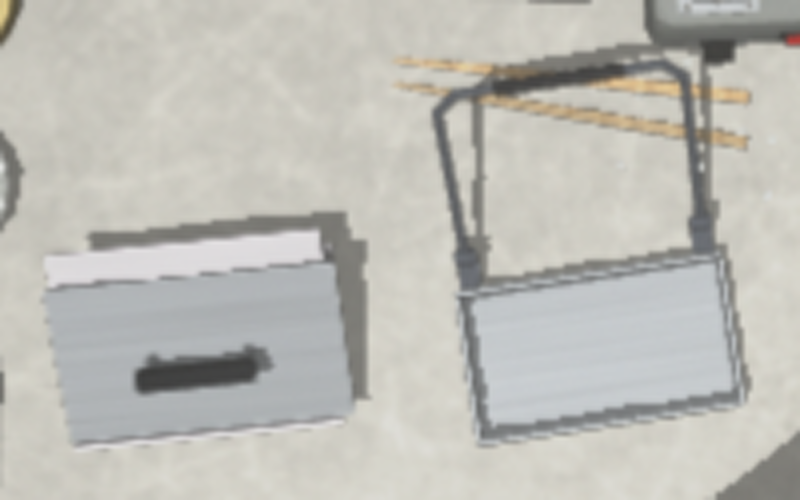

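View pics/c1.png

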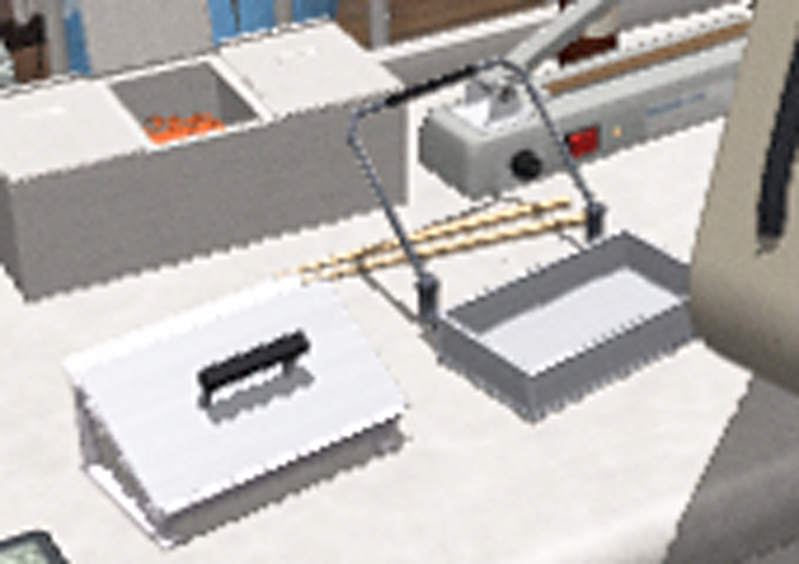

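Crop c0 shows the case rim corners at (458,293), (720,250), (748,403) and (480,443). The handle runs from (136,377) to (258,370), and the bail bar from (493,84) to (625,74). c1 shows the handle from (200,382) to (308,342) and the bail bar from (388,102) to (478,70).

```bash
python3 - <<'E'
from h import *
im=cv2.imread('pics/top0.png')
T=lambda p:np.array(p)/4.+[150-.375,165-.375]
S=lambda p:np.array(p)/4.7+[190-.4,200-.4]
sub=im[215:285,388:440].astype(int).min(2); bg=np.median(sub); print('bg',bg,sub.max())
m=(sub>bg+25).astype(np.uint8); n,l,st,ce=cv2.connectedComponentsWithStats(m)
i=l[245-215:255-215, 400-388:412-388]; 
for i in [k for k in range(1,n) if st[k,4]>60]:
    ys,xs=np.where(l==i);P=onz('top',np.c_[xs+388,ys+215],0.006)[:,:2]*1000
    r=cv2.minAreaRect(P.astype(np.float32));print('spoon',st[i],r,cv2.boxPoints(r).round().tolist())
C=onz('top',[T(p) for p in[(458,293),(720,250),(748,403),(480,443)]],.04)
print('case',C.round(4).tolist(),C.mean(0),[np.linalg.norm(C[i]-C[(i+1)%4]).round(4) for i in range(4)])
e=C[0]-C[1]+C[3]-C[2];print('yaw of case y axis',np.degrees(np.arctan2(e[1],e[0]))-90)
e=C[0]-C[3]+C[1]-C[2];print('yaw of case x axis',np.degrees(np.arctan2(e[1],e[0])))
for k,(a,b,c,d) in dict(handle=((136,377),(258,370),(200,382),(308,342)),bail=((493,84),(625,74),(388,102),(478,70))).items():
    p,e1=tri('top',T(a),'scene',S(c));q,e2=tri('top',T(b),'scene',S(d))
    print(k,p,q,e1,e2,'mid',(p+q)/2,'len',np.linalg.norm(p-q),'yaw',np.degrees(np.arctan2(*(p-q)[[1,0]]))-90)
L=[tri('top',T(a),'scene',S(b)) for a,b in[((47,288),(68,362)),((352,412),(405,408)),((75,445),(170,512))]]
print('lid',L)
E
```

```text
bg 164.0 223
spoon [  9  10  28  42 214] ((524.9487915039062, -277.01031494140625), (23.70250129699707, 124.43891143798828), 56.51981735229492) [[467.0, -253.0], [570.0, -321.0], [583.0, -301.0], [480.0, -233.0]]
case [[0.5349, 0.1067, 0.04], [0.5671, -0.0602, 0.04], [0.4695, -0.0805, 0.04], [0.4396, 0.0896, 0.04]] [0.50276411 0.01389159 0.04      ] [np.float64(0.17), np.float64(0.0997), np.float64(0.1726), np.float64(0.0968)]
yaw of case y axis 10.428705191228687
yaw of case x axis 10.9587195607513
handle [0.47438876 0.29976493 0.08350401] [0.48061531 0.22523802 0.08355745] 0.0008090170889896252 0.0007129522508200209 mid [0.47750203 0.26250147 0.08353073] len 0.07478657938209991 yaw 4.775833439192212
bail [0.65414153 0.08111762 0.13605621] [0.66329682 0.0029032  0.13680914] 0.0051139792957149415 0.0017960181257374254 mid [0.65871917 0.04201041 0.13643268] len 0.07875202429813553 yaw 6.676307451078898
lid [(array([0.52920486, 0.35914763, 0.08633851]), np.float64(0.005994236652532009)), (array([0.45735787, 0.17230043, 0.02902347]), np.float64(0.0005650803965008135)), (array([0.43112762, 0.34424921, 0.03211645]), np.float64(0.004785396951469091))]
```

```bash
python3 - <<'E'
from h import *
print(onz('top',[[423,227],[400,267]],.004))
for y in(56.6,-123.4): print(cmd([.525,-.277,.15],down(np.radians(y))))
E
```

```text
[[ 0.57737176 -0.30724352  0.004     ]
 [ 0.47069273 -0.24818479  0.004     ]]
(array([ 367.8, -108.6,   80.8]), array([-1.000e-03, -2.000e-03, -2.142e+00]))
(array([ 367.8, -108.6,   80.8]), array([-0.002,  0.001,  1.   ]))
```

>>> step_arm(
  moves=[
    [[0,0,0],[0,0,-0.12],85],
    [[0,0,0],[0,0,-0.12],85],
  ],
)

```text
clock: 0.27
tcp_pos: [0.2327, -0.5255, 0.2308]
orientation: [-0.001, 0.964, 0.267, 0.0]
wrist_force: [-0.2, -0.8, -0.7]
finger_gap: 0.0849
grip_force: 0.0
```

```bash
python3 - <<'E'
from h import *
p,r,s=Rt();print(s['joint_pos'],p,r[:,1])
for y in(56.6,-123.4): print(cmd([.525,-.277,.15],down(np.radians(y))))
E
```

```text
[-1.29356977e+00  3.13699898e-01  4.54450736e-02  1.30356314e+00
  2.04562763e-05  1.30816831e+00] [ 0.23271869 -0.52551198  0.23077045] [ 0.51401112 -0.85778296 -0.0009813 ]
(array([378.4, -62.9,  80.9]), array([-0.000e+00, -1.000e-03, -2.019e+00]))
(array([378.4, -62.9,  80.9]), array([-1.000e-03,  0.000e+00,  1.123e+00]))
```

>>> step_arm(
  moves=[
    [[378.4,-62.9,60],[0,0,-1.99],85],
    [[378.4,-62.9,60],[0,0,-1.99],85],
    [[378.4,-62.9,60],[0,0,-1.99],85],
    [[378.4,-62.9,60],[0,0,-1.99],85],
    [[378.4,-62.9,60],[0,0,-1.99],85],
    [[378.4,-62.9,60],[0,0,-1.99],85],
    [[378.4,-62.9,60],[0,0,-1.99],85],
    [[378.4,-62.9,60],[0,0,-1.99],85],
  ],
)

```text
clock: 0.93
tcp_pos: [0.4855, -0.3116, 0.1794]
orientation: [-0.0, 0.718, 0.696, -0.0]
wrist_force: [1.0, -0.8, -0.1]
finger_gap: 0.0852
grip_force: 0.0
```

```bash
python3 - <<'E'
from h import *
p,r,s=Rt();print(s['joint_pos'],p,r[:,1],s['clock'])
print(cmd([.524,-.277,.10],down(np.radians(58.5))))
E
```

```text
[-7.09691507e-01  3.36200746e-01 -4.96580864e-02  1.18504670e+00
 -8.92142847e-05  8.92246143e-01] [ 0.48549545 -0.31160964  0.17936639] [ 9.99515138e-01 -3.11362844e-02 -1.41014937e-04] 0.9333
(array([35.8, 37.4, 79.4]), array([-0.   , -0.   , -1.052]))
```

>>> step_arm(
  moves=[
    [[35.8,37.4,79],[0,0,-1.052],85],
    [[35.8,37.4,79],[0,0,-1.052],85],
    [[35.8,37.4,79],[0,0,-1.052],85],
    [[35.8,37.4,79],[0,0,-1.052],85],
    [[35.8,37.4,79],[0,0,-1.052],85],
    [[35.8,37.4,79],[0,0,-1.052],85],
    [[35.8,37.4,79],[0,0,-1.052],85],
    [[35.8,37.4,79],[0,0,-1.052],85],
  ],
)

```text
clock: 1.6
tcp_pos: [0.5228, -0.2785, 0.1003]
orientation: [-0.0, 0.296, 0.955, 0.0]
wrist_force: [-0.6, -0.3, 0.7]
finger_gap: 0.085
grip_force: 0.0
```

>>> step_arm(
  moves=[
    [[0,0,0],[0,0,-0.03],85],
    [[0,0,0],[0,0,-0.03],85],
  ],
)

```text
clock: 1.77
tcp_pos: [0.5228, -0.2786, 0.1004]
orientation: [-0.0, 0.284, 0.959, 0.0]
wrist_force: [-0.3, -0.8, 0.3]
finger_gap: 0.085
grip_force: 0.0
```

```bash
python3 - <<'E'
from h import *
im=grab('top','top1.png')
cv2.imwrite('pics/c2.png',cv2.resize(im[205:285,370:450,::-1],None,fx=6,fy=6,interpolation=cv2.INTER_CUBIC))
p,r,s=Rt();print(p,r[:,1],s['wrist_force'])
print(cmd([.524,-.277,.003],down(np.radians(58.5))))
E
```

```text
[ 0.52276106 -0.27865517  0.10050067] [ 5.46313561e-01  8.37580735e-01 -7.05463887e-05] [ 0.19898585 -0.26946416  0.02690956]
(array([-0.2,  2.1, 97.5]), array([-0.   , -0.001, -0.028]))
```

View pics/c2.png

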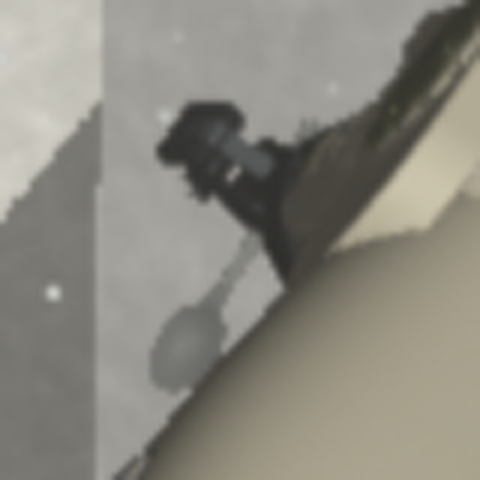

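The spoon bowl shows at crop (188,345), and its handle runs up between the fingers at about (235,170). The alignment is fine, so I descend and close.

>>> step_arm(
  moves=[
    [[0,2,40],[0,0,-0.02],60],
    [[0,2,75],[0,0,-0.02],50],
    [[0,2,97],[0,0,-0.02],50],
    [[0,2,97],[0,0,-0.02],50],
    [[0,2,97],[0,0,-0.02],0],
    [[0,2,97],[0,0,-0.02],0],
    [[0,2,97],[0,0,-0.02],0],
    [[0,2,97],[0,0,-0.02],0],
  ],
  grip_force=50,
)

```text
clock: 2.48
tcp_pos: [0.5294, -0.2805, 0.0115]
orientation: [0.007, 0.274, 0.962, -0.002]
wrist_force: [5.6, 0.2, 16.9]
finger_gap: 0.0028
grip_force: 7.7
```

>>> step_arm(
  moves=[
    [[0,0,0],[0,0,0],0],
    [[0,0,0],[0,0,0],0],
    [[0,0,0],[0,0,0],0],
    [[0,0,0],[0,0,0],0],
    [[0,0,0],[0,0,0],0],
    [[0,0,0],[0,0,0],0],
  ],
)

```text
clock: 2.98
tcp_pos: [0.5302, -0.2806, 0.0117]
orientation: [0.008, 0.274, 0.962, -0.002]
wrist_force: [0.8, 2.1, 24.2]
finger_gap: -0.0001
grip_force: 12.0
```

>>> step_arm(
  moves=[
    [[0,0,-30],[0,0,0],0],
    [[0,0,-100],[0,0,0],85],
    [[0,0,-100],[0,0,0],85],
    [[0,0,-150],[0,0,0],85],
    [[100,0,-150],[0,0,0],85],
    [[150,0,-150],[0,0,0],85],
    [[150,0,-150],[0,0,0],85],
    [[150,0,-150],[0,0,0],85],
  ],
)

```text
clock: 3.65
tcp_pos: [0.394, -0.1962, 0.1558]
orientation: [0.001, 0.274, 0.962, -0.0]
wrist_force: [-0.5, -0.2, -0.5]
finger_gap: 0.0833
grip_force: 0.0
```

```bash
python3 - <<'E'
from h import *
im=grab('top','top2.png');sc=grab('scene','sc2.png')
a=cv2.resize(im[200:300,370:500,::-1],(780,600))[:, :390] if 0 else cv2.resize(im[200:290,370:470,::-1],(400,360),interpolation=cv2.INTER_CUBIC)
b=cv2.resize(sc[170:270,390:490,::-1],(400,400),interpolation=cv2.INTER_CUBIC)
cv2.imwrite('pics/c3.png',np.hstack([np.pad(a,((0,40),(0,0),(0,0))),b]))
p,r,s=Rt();print(p,r[:,1],s['wrist_force'],s['finger_gap'])
E
```

```text
[ 0.39355383 -0.19579166  0.15576806] [ 5.27067791e-01  8.49823222e-01 -1.84199026e-04] [ 1.51296761 -0.82250681 -0.65934194] 0.08527091052919653
```

View pics/c3.png

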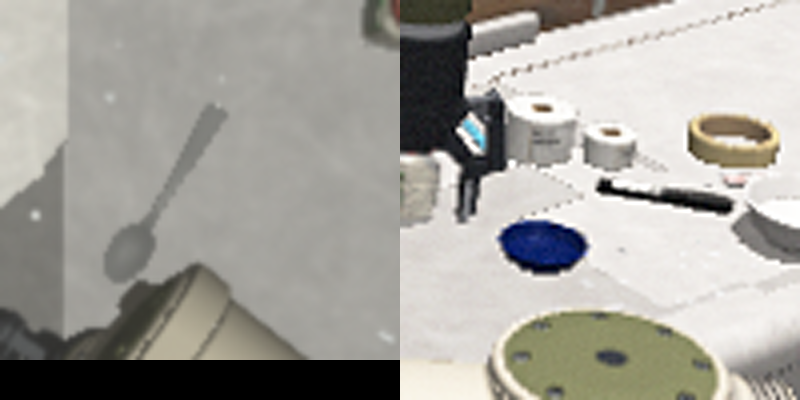

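The spoon hardly moved: its ends are at crop (120,280) and (217,108). The fingers slid up over it, so I retry lower, dwelling before I close.

```bash
python3 - <<'E'
from h import *
im=cv2.imread('pics/top2.png')
e=onz('top',np.array([[120,280],[217,108]])/4+[369.6,199.6],.006);m=e.mean(0);d=e[1]-e[0];h=np.degrees(np.arctan2(d[1],d[0]));print(e,m,np.linalg.norm(d),h)
sub=im[205:275,390:440].astype(int).min(2); bg=np.median(sub)
k=(sub<bg-12).astype(np.uint8)if 1 else 0;n,l,st,ce=cv2.connectedComponentsWithStats(k)
for i in range(1,n):
    if st[i,4]>60:
        ys,xs=np.where(l==i);P=(onz('top',np.c_[xs+390,ys+205],.006)[:,:2]*1000).astype(np.float32)
        print(st[i],cv2.minAreaRect(P),cv2.fitLine(P,cv2.DIST_L2,0,.01,.01).ravel())
print(cmd([*m[:2],.06],down(np.radians(h+90))))
E
```

```text
[[ 0.46382961 -0.24692405  0.006     ]
 [ 0.57829827 -0.30908623  0.006     ]] [ 0.52106394 -0.27800514  0.006     ] 0.13025823987572396 -28.504162091031187
[  6  21  33  49 482] ((515.1556396484375, -276.4442443847656), (126.16968536376953, 82.92774200439453), 3.064936876296997) [ 9.6346343e-01 -2.6783994e-01  4.9366910e+02 -2.7759698e+02]
(array([-151.6,   -2.6,   95.9]), array([-0.   ,  0.001, -0.058]))
```

>>> step_arm(
  moves=[
    [[-152,-2.6,60],[0,0,-0.058],85],
    [[-152,-2.6,60],[0,0,-0.058],60],
    [[-152,-2.6,96],[0,0,-0.058],45],
    [[-152,-2.6,96],[0,0,-0.058],45],
    [[-152,-2.6,96],[0,0,-0.058],45],
    [[-152,-2.6,120],[0,0,-0.058],45],
    [[-152,-2.6,120],[0,0,-0.058],45],
    [[-152,-2.6,120],[0,0,-0.058],45],
  ],
  grip_force=25,
)

```text
clock: 4.42
tcp_pos: [0.5242, -0.2803, 0.0335]
orientation: [-0.001, 0.246, 0.969, 0.0]
wrist_force: [-0.4, 0.3, 0.2]
finger_gap: 0.0452
grip_force: 0.0
```

>>> step_arm(
  moves=[
    [[0,0,34],[0,0,0],45],
    [[0,0,34],[0,0,0],45],
    [[0,0,34],[0,0,0],45],
    [[0,0,34],[0,0,0],45],
  ],
)

```text
clock: 4.75
tcp_pos: [0.5249, -0.2807, 0.0019]
orientation: [0.001, 0.246, 0.969, -0.0]
wrist_force: [-0.7, -0.9, 0.2]
finger_gap: 0.0447
grip_force: 0.0
```

>>> step_arm(
  moves=[
    [[0,0,0],[0,0,0],30],
    [[0,0,0],[0,0,0],25],
    [[0,0,0],[0,0,0],20],
    [[0,0,0],[0,0,0],15],
  ],
)

```text
clock: 5.08
tcp_pos: [0.5251, -0.2811, 0.0018]
orientation: [0.001, 0.246, 0.969, -0.001]
wrist_force: [-0.7, 0.2, 6.0]
finger_gap: 0.0209
grip_force: 24.1
```

>>> step_arm(
  moves=[
    [[0,0,0],[0,0,0],10],
    [[0,0,0],[0,0,0],7],
    [[0,0,0],[0,0,0],5],
    [[0,0,0],[0,0,0],3],
  ],
)

```text
clock: 5.42
tcp_pos: [0.5252, -0.2811, 0.0018]
orientation: [0.001, 0.246, 0.969, -0.001]
wrist_force: [-1.1, 0.7, 7.2]
finger_gap: 0.0208
grip_force: 24.1
```

>>> step_arm(
  moves=[
    [[0,0,-5],[0,0,0],0],
    [[0,0,-15],[0,0,0],0],
    [[0,0,-40],[0,0,0],0],
    [[0,0,-80],[0,0,0],0],
    [[0,0,-110],[0,0,0],0],
    [[0,0,-130],[0,0,0],0],
    [[0,0,-130],[0,0,0],0],
  ],
  grip_force=35,
)

```text
clock: 6.0
tcp_pos: [0.5272, -0.2823, 0.1365]
orientation: [0.005, 0.246, 0.969, -0.002]
wrist_force: [0.6, 0.4, -0.1]
finger_gap: 0.02
grip_force: 34.1
```

```bash
python3 - <<'E'
from h import *
p,r,s=Rt();print(p,s['finger_gap'],s['grip_force'])
print(cmd([.503,.014,.14],down(np.radians(10.6))))
E
```

```text
[ 0.52715578 -0.28227043  0.13647409] 0.019956184389895205 34.0887134008517
(array([162.4, 249. ,  -5.5]), array([0.003, 0.01 , 0.889]))
```

>>> step_arm(
  moves=[
    [[40,62,-5],[0,0,0.222],0],
    [[81,124,-5],[0,0,0.444],0],
    [[122,187,-5],[0,0,0.667],0],
    [[162,249,-5],[0,0,0.889],0],
    [[162,249,-5],[0,0,0.889],0],
    [[162,249,-5],[0,0,0.889],0],
    [[162,249,-5],[0,0,0.889],0],
    [[162,249,-5],[0,0,0.889],0],
  ],
)

```text
clock: 6.67
tcp_pos: [0.4992, 0.0191, 0.1349]
orientation: [-0.001, 0.64, 0.769, 0.0]
wrist_force: [0.2, 0.3, 0.2]
finger_gap: 0.0201
grip_force: 34.1
```

>>> step_arm(
  moves=[
    [[0,0,0],[0,0,0],0],
    [[0,0,0],[0,0,0],0],
    [[0,0,0],[0,0,0],0],
  ],
)

```text
clock: 6.92
tcp_pos: [0.5007, 0.0155, 0.1349]
orientation: [0.0, 0.638, 0.77, -0.0]
wrist_force: [0.0, -0.1, -0.7]
finger_gap: 0.0201
grip_force: 34.1
```

```bash
python3 - <<'E'
from h import *
im=grab('top','top3.png');sc=grab('scene','sc3.png')
a=cv2.resize(im[160:290,240:370,::-1],(400,400),interpolation=cv2.INTER_CUBIC)
b=cv2.resize(sc[170:300,240:370,::-1],(400,400),interpolation=cv2.INTER_CUBIC)
cv2.imwrite('pics/c4.png',np.hstack([a,b]))
p,r,s=Rt();print(p,s['finger_gap'],s['grip_force'],cmd([.503,.014,.012],down(np.radians(10.6))))
E
```

```text
[0.50078604 0.01475699 0.13475826] 0.02023393689126627 34.13508051606186 (array([ -1.1,   2. , 122.8]), array([-0.   ,  0.   , -0.001]))
```

View pics/c4.png

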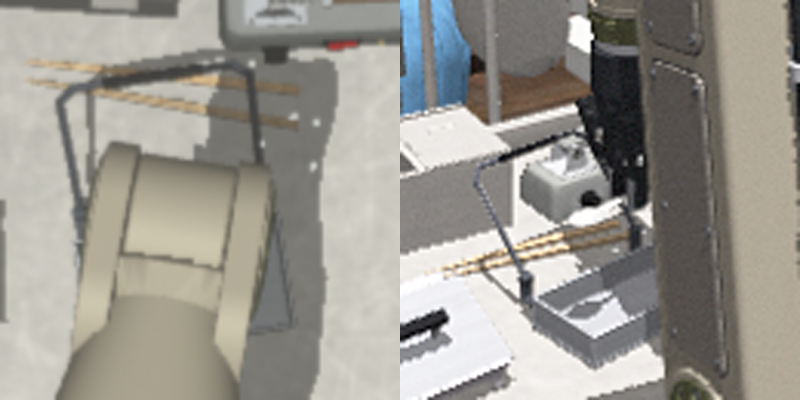

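The right panel shows the spoon bowl end at (600,210), held level and lined up over the case. I lower it.

>>> step_arm(
  moves=[
    [[-3,1,40],[0,0,0],0],
    [[-3,1,75],[0,0,0],0],
    [[-3,1,95],[0,0,0],0],
    [[-3,1,110],[0,0,0],0],
    [[-3,1,120],[0,0,0],0],
    [[-3,1,122],[0,0,0],0],
    [[-3,1,122],[0,0,0],0],
    [[-3,1,122],[0,0,0],0],
  ],
)

```text
clock: 7.68
tcp_pos: [0.503, 0.0124, 0.0136]
orientation: [0.001, 0.639, 0.769, 0.0]
wrist_force: [0.3, -0.2, 0.5]
finger_gap: 0.02
grip_force: 34.1
```

```bash
python3 - <<'E'
from h import *
p,r,s=Rt();print(p,r[:,2],s['finger_gap'],s['grip_force'],s['wrist_force'],cmd([.503,.011,.010],down(np.radians(10.6))))
E
```

```text
[0.50301302 0.01242765 0.0135556 ] [ 1.30992845e-03 -2.78849395e-04 -9.99999103e-01] 0.019985976098761564 34.14294181486184 [ 0.28308069 -0.16426861  0.54752942] (array([-1.4, -0.3,  3.6]), array([ 0.001,  0.001, -0.001]))
```

Down to the floor, release and lift out.

>>> step_arm(
  moves=[
    [[0,0,3],[0,0,0],0],
    [[0,0,4],[0,0,0],0],
    [[0,0,4],[0,0,0],24],
    [[0,0,4],[0,0,0],30],
    [[0,0,4],[0,0,0],38],
    [[0,0,4],[0,0,0],40],
    [[0,0,4],[0,0,0],40],
    [[0,0,0],[0,0,0],40],
  ],
)

```text
clock: 8.35
tcp_pos: [0.5016, 0.0131, 0.0123]
orientation: [-0.001, 0.639, 0.769, -0.0]
wrist_force: [-0.4, 0.3, -0.1]
finger_gap: 0.0398
grip_force: 0.0
```

>>> step_arm(
  moves=[
    [[0,0,-15],[0,0,0],40],
    [[0,0,-40],[0,0,0],40],
    [[0,0,-80],[0,0,0],40],
    [[0,0,-120],[0,0,0],40],
    [[0,0,-160],[0,0,0],85],
    [[0,0,-180],[0,0,0],85],
    [[0,0,-180],[0,0,0],85],
  ],
)

```text
clock: 8.93
tcp_pos: [0.5054, 0.0126, 0.1988]
orientation: [0.004, 0.639, 0.769, 0.003]
wrist_force: [0.4, -0.3, 0.7]
finger_gap: 0.0745
grip_force: 0.0
```

```bash
python3 - <<'E'
from h import *
p,r,s=Rt();print(p,s['joint_pos'])
lean=np.radians(28);psi=np.radians(4.8)
# lid frame: x up-slope
ex=np.array([np.cos(psi),np.sin(psi),0]);ey=np.array([-np.sin(psi),np.cos(psi),0])
lx=ex*np.cos(lean)+np.array([0,0,np.sin(lean)]);lz=np.cross(lx,ey)
z=-lz
for y in(lx,-lx):
    Rm=np.c_[np.cross(y,z),y,z]
    H=np.array([.4775,.2625,.0835])-lz*.0065 if 0 else np.array([.4775,.2625,.0835])
    for d in(.1,):print(lz,cmd(H+lz*d,Rm), H+lz*d)
E
```

```text
[0.50535179 0.0126154  0.19879097] [-1.33915497e-01  1.83454887e-01 -2.04716923e-01  1.17246659e+00
 -8.39482097e-05  1.25177452e+00]
[-0.46782506 -0.03928437  0.88294759] (array([255.6, -28.3,  25.9]), array([-0.478, -0.022,  0.1  ])) [0.43071749 0.25857156 0.17179476]
[-0.46782506 -0.03928437  0.88294759] (array([255.6, -28.3,  25.9]), array([ 0.033, -0.722, -2.956])) [0.43071749 0.25857156 0.17179476]
```

>>> step_arm(
  moves=[
    [[255,-28,26],[-0.478,-0.022,0.1],60],
    [[255,-28,26],[-0.478,-0.022,0.1],60],
    [[255,-28,26],[-0.478,-0.022,0.1],60],
    [[255,-28,26],[-0.478,-0.022,0.1],60],
    [[255,-28,26],[-0.478,-0.022,0.1],60],
    [[255,-28,26],[-0.478,-0.022,0.1],60],
    [[255,-28,26],[-0.478,-0.022,0.1],60],
    [[255,-28,26],[-0.478,-0.022,0.1],60],
  ],
)

```text
clock: 9.6
tcp_pos: [0.4257, 0.261, 0.1658]
orientation: [0.159, 0.656, 0.717, 0.175]
wrist_force: [-0.5, -0.2, -0.0]
finger_gap: 0.0598
grip_force: 0.0
```

>>> step_arm(
  moves=[
    [[0,0,0],[0,0,0],60],
    [[0,0,0],[0,0,0],60],
    [[0,0,0],[0,0,0],60],
  ],
)

```text
clock: 9.85
tcp_pos: [0.4286, 0.257, 0.1667]
orientation: [0.16, 0.659, 0.714, 0.175]
wrist_force: [0.4, 1.5, 0.2]
finger_gap: 0.0598
grip_force: 0.0
```

```bash
cat >> h.py <<'E'
lean=np.radians(28);psi=np.radians(4.8)
ex=np.array([np.cos(psi),np.sin(psi),0]);ey=np.array([-np.sin(psi),np.cos(psi),0])
lx=ex*np.cos(lean)+np.array([0,0,np.sin(lean)]);lz=np.cross(lx,ey)
RL=np.c_[np.cross(lx,-lz),lx,-lz];H=np.array([.4775,.2625,.0835])
E
python3 - <<'E'
from h import *
p,r,s=Rt();print(p,s['joint_pos'],s['wrist_force'])
print(cmd(H+lz*.03,RL),cmd(H-lz*.018,RL))
sc=grab('scene','sc4.png');im=grab('top','top4.png')
a=cv2.resize(im[190:290,140:270,::-1],(390,300),interpolation=cv2.INTER_CUBIC)
b=cv2.resize(sc[190:330,170:310,::-1],(400,400),interpolation=cv2.INTER_CUBIC)
c=cv2.resize(im[165:285,240:355,::-1],(390,400),interpolation=cv2.INTER_CUBIC)
cv2.imwrite('pics/c5.png',np.hstack([c,b]))
E
```

```text
[0.42859735 0.25702789 0.16673475] [ 0.48885853 -0.10823973 -0.71696604  0.5174471  -0.18206728  1.93807626] [0.39927176 1.46228387 0.22920734]
(array([ 1.4,  5.1, 66.5]), array([-0.011, -0.   , -0.004])) (array([  1.3,   5.6, 114.5]), array([-0.011, -0.   , -0.004]))
```

View pics/c5.png

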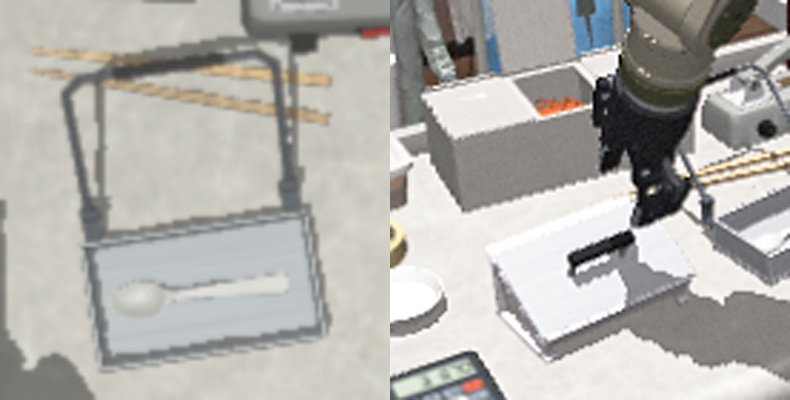

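The spoon lies flat in the case, at left crop (130–290,290). The gripper stands square above the lid handle at right crop (600,250). I approach the bar and close.

>>> step_arm(
  moves=[
    [[1,5,40],[-0.01,0,0],60],
    [[1,5,66],[-0.01,0,0],60],
    [[1,5,66],[-0.01,0,0],60],
    [[1,5,90],[-0.01,0,0],60],
    [[1,5,105],[-0.01,0,0],60],
    [[1,5,114],[-0.01,0,0],60],
    [[1,5,114],[-0.01,0,0],60],
    [[1,5,114],[-0.01,0,0],60],
  ],
)

```text
clock: 10.62
tcp_pos: [0.4843, 0.2639, 0.068]
orientation: [0.163, 0.657, 0.714, 0.178]
wrist_force: [-0.2, 0.0, -0.1]
finger_gap: 0.0603
grip_force: 0.0
```

```bash
python3 - <<'E'
from h import *
p,r,s=Rt();print(p,s['wrist_force'],cmd(H-lz*.018,RL))
E
```

```text
[0.48428962 0.26386955 0.06798968] [-0.18641592  0.00288452 -0.08197679] (array([-0.8,  1.2,  1.1]), array([-0.001, -0.001, -0.002]))
```

>>> step_arm(
  moves=[
    [[0,1,1],[0,0,0],35],
    [[0,1,1],[0,0,0],25],
    [[0,1,1],[0,0,0],18],
    [[0,1,1],[0,0,0],14],
    [[0,1,1],[0,0,0],10],
    [[0,1,1],[0,0,0],5],
    [[0,1,1],[0,0,0],0],
    [[0,1,1],[0,0,0],0],
  ],
  grip_force=60,
)

```text
clock: 11.28
tcp_pos: [0.4858, 0.2649, 0.0685]
orientation: [0.163, 0.656, 0.714, 0.179]
wrist_force: [-2.6, -1.7, 5.3]
finger_gap: 0.0128
grip_force: 58.0
```

```bash
python3 - <<'E'
from h import *
p,r,s=Rt();print(p,s['wrist_force'],s['ft_torque'],cmd(H-lz*.018,RL),cmd(H+lz*.05,RL))
E
```

```text
[0.48583556 0.2648609  0.06845552] [-2.59681037 -1.68761802  5.31620349] [-0.45857561  0.46120865  0.36697872] (array([-1.7, -0.4,  0.7]), array([ 0.001, -0.002,  0.   ])) (array([ -1.5,  -0.4, -67.3]), array([ 0.001, -0.002,  0.   ]))
```

>>> step_arm(
  moves=[
    [[0,0,-6],[0,0,0],0],
    [[0,0,-16],[0,0,0],0],
    [[0,0,-35],[0,0,0],0],
    [[0,0,-60],[0,0,0],0],
    [[0,0,-90],[0,0,0],0],
    [[0,0,-120],[0,0,0],0],
    [[0,0,-120],[0,0,0],0],
    [[0,0,-120],[0,0,0],0],
  ],
)

```text
clock: 11.95
tcp_pos: [0.4296, 0.2602, 0.1753]
orientation: [0.163, 0.657, 0.714, 0.18]
wrist_force: [0.6, 0.1, -2.5]
finger_gap: 0.0131
grip_force: 59.2
```

```bash
python3 - <<'E'
from h import *
p,r,s=Rt();print(p,s['wrist_force'],s['finger_gap'],s['joint_pos'])
for P in([.503,.014,.19],):
  print(cmd([.48,.2,.22],down(np.radians(10.6))),cmd(P,down(np.radians(10.6))))
E
```

```text
[0.4296326  0.26024804 0.17528657] [ 0.5960998   0.06016735 -2.49635103] 0.013080778154241439 [ 0.49634114 -0.11884571 -0.70979966  0.52270277 -0.18680003  1.94002284]
(array([-64.1,  61. , -18.4]), array([ 0.491,  0.021, -0.099])) (array([-251.5,   53.5,   10.9]), array([ 0.491,  0.021, -0.099]))
```

>>> step_arm(
  moves=[
    [[-20,15,-10],[0.1,0,-0.02],0],
    [[-45,40,-18],[0.2,0.01,-0.04],0],
    [[-64,61,-18],[0.3,0.015,-0.06],0],
    [[-90,60,-14],[0.4,0.02,-0.08],0],
    [[-120,59,-9],[0.491,0.021,-0.099],0],
    [[-155,57,-4],[0.491,0.021,-0.099],0],
    [[-190,56,2],[0.491,0.021,-0.099],0],
    [[-220,55,6],[0.491,0.021,-0.099],0],
  ],
)

```text
clock: 12.62
tcp_pos: [0.4992, 0.0423, 0.19]
orientation: [-0.002, 0.64, 0.769, -0.003]
wrist_force: [0.4, -0.6, -2.0]
finger_gap: 0.0129
grip_force: 59.2
```

```bash
python3 - <<'E'
from h import *
p,r,s=Rt();print(p,s['wrist_force'],s['finger_gap'])
print(cmd([.503,.014,.13],down(np.radians(10.6))))
E
```

```text
[0.49915937 0.04230044 0.19001031] [ 0.41462671 -0.62397816 -1.96452656] 0.012881345624397996
(array([-28.5,  -0.9,  60. ]), array([-0.008,  0.   , -0.002]))
```

>>> step_arm(
  moves=[
    [[-14,-1,20],[-0.004,0,-0.002],0],
    [[-27,-1,40],[-0.008,0,-0.002],0],
    [[-27,-1,60],[-0.008,0,-0.002],0],
    [[-27,-1,60],[-0.008,0,-0.002],0],
    [[-27,-1,60],[-0.008,0,-0.002],0],
    [[-27,-1,60],[-0.008,0,-0.002],0],
  ],
)

```text
clock: 13.12
tcp_pos: [0.503, 0.018, 0.1333]
orientation: [0.002, 0.638, 0.77, 0.001]
wrist_force: [0.2, 0.4, -1.8]
finger_gap: 0.0129
grip_force: 59.2
```

```bash
python3 - <<'E'
from h import *
sc=grab('scene','sc5.png');im=grab('top','top5.png')
b=cv2.resize(sc[195:315,250:360,::-1],(460,500),interpolation=cv2.INTER_CUBIC)
c=cv2.resize(im[165:285,250:340,::-1],(330,500)[:2],interpolation=cv2.INTER_CUBIC)
cv2.imwrite('pics/c6.png',np.hstack([c,b]))
p,r,s=Rt();print(p,r[:,2],s['wrist_force'],s['finger_gap'])
print(cmd([.5027,.0157,.08],down(np.radians(10.6))))
E
```

```text
[0.50384045 0.01815139 0.13443354] [ 6.78276399e-03 -4.16793389e-04 -9.99976910e-01] [ 0.19881861 -0.00218341 -1.52262748] 0.012802442119798328
(array([-2.1, -1.9, 54.4]), array([0.007, 0.002, 0.002]))
```

View pics/c6.png

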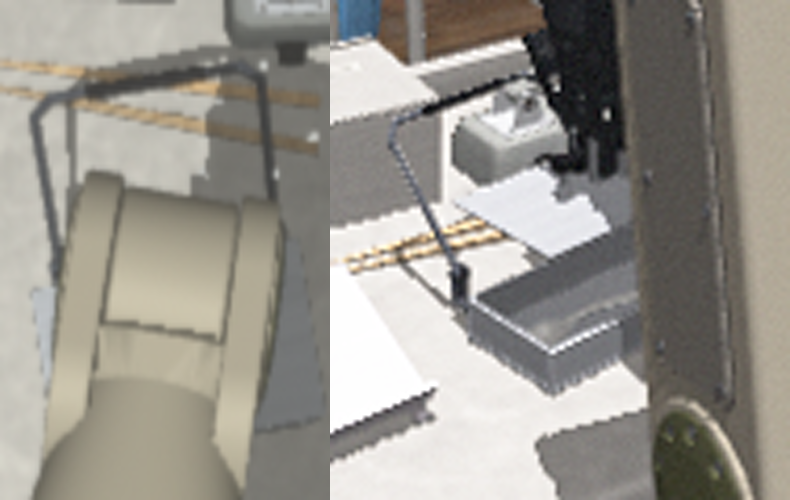

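The left panel shows the lid's +y edge at (40,340), left of the arm. The right panel shows the lid hanging level, with corners at (455,203) and (555,258), over case rim corners at about (470,305) and (550,352).

```bash
python3 - <<'E'
from h import *
f=lambda p:[250+(p[0]-330)/4.18-.4,195+p[1]/4.167-.4]
a=onz('scene',[f((455,203)),f((555,258))],.1195);b=onz('scene',[f((470,303)),f((550,352))],.04)
A=np.radians(10.6);ux=np.array([np.cos(A),np.sin(A)]);uy=np.array([-np.sin(A),np.cos(A)])
for n,q,c in(('lid',a,np.array([.5038,.0182])),('case',b,np.array([.503,.014]))):
    d=q[:,:2]-c; print(n,(d@ux).round(4),(d@uy).round(4),np.degrees(np.arctan2(*(q[0]-q[1])[[1,0]])))
E
```

```text
lid [ 0.051  -0.0562] [0.0873 0.0839] 12.420156399540966
case [ 0.038  -0.0512] [0.0919 0.0904] 11.591673399834034
```

>>> step_arm(
  moves=[
    [[0,-1,20],[0.004,0,0],0],
    [[0,-1,40],[0.006,0,0],0],
    [[0,-1,52],[0.006,0,0],0],
    [[0,-1,58],[0.006,0,0],0],
    [[0,-1,60],[0.006,0,0],0],
    [[0,-1,60],[0.006,0,0],0],
    [[0,-1,60],[0.006,0,0],0],
    [[0,-1,60],[0.006,0,0],0],
  ],
)

```text
clock: 13.88
tcp_pos: [0.5032, 0.0176, 0.0746]
orientation: [0.001, 0.638, 0.77, -0.0]
wrist_force: [0.4, -0.4, -1.9]
finger_gap: 0.0129
grip_force: 59.2
```

```bash
cat > st.py <<'E'
from h import *
p,r,s=Rt();A=np.radians(10.6);d=(p[:2]-[.503,.014])@np.array([[np.cos(A),-np.sin(A)],[np.sin(A),np.cos(A)]])
print(p.round(4),'case off mm',(d*1000).round(1),'z',r[:,2].round(4),'F',np.round(s['wrist_force'],1),'M',np.round(s['ft_torque'],2),s['finger_gap'],s['clock'],cmd([.503,.014,.0573],down(A)))
E
python3 st.py
```

```text
[0.5032 0.0176 0.0746] case off mm [0.9 3.5] z [ 0.0013 -0.0016 -1.    ] F [ 0.4 -0.4 -1.9] M [ 0.03 -0.01  0.04] 0.012928785714894498 13.8833 (array([-3.4, -0.9, 17.3]), array([0.001, 0.002, 0.001]))
```

>>> step_arm(
  moves=[
    [[0,0,3],[0,0,0],0],
    [[0,0,6],[0,0,0],0],
    [[0,0,9],[0,0,0],0],
    [[0,0,11],[0,0,0],0],
    [[0,0,13],[0,0,0],0],
    [[0,0,13],[0,0,0],0],
  ],
)

```text
clock: 14.38
tcp_pos: [0.5019, 0.0176, 0.0599]
orientation: [-0.0, 0.639, 0.77, -0.001]
wrist_force: [-0.2, -0.1, -2.8]
finger_gap: 0.0127
grip_force: 59.2
```

```bash
python3 st.py
```

```text
[0.5019 0.0176 0.0599] case off mm [-0.5  3.8] z [-0.0018 -0.0012 -1.    ] F [-0.2 -0.1 -2.8] M [-0.03  0.02 -0.06] 0.012693355617387336 14.3833 (array([-3.8,  0.5,  2.6]), array([-0.002,  0.001,  0.001]))
```

>>> step_arm(
  moves=[
    [[0,0,2],[0,0,0],0],
    [[0,0,3],[0,0,0],0],
    [[0,0,4],[0,0,0],0],
    [[0,0,5],[0,0,0],0],
    [[0,0,6],[0,0,0],0],
    [[0,0,6],[0,0,0],0],
  ],
)

```text
clock: 14.88
tcp_pos: [0.5024, 0.0178, 0.0547]
orientation: [0.0, 0.638, 0.77, -0.001]
wrist_force: [-1.0, 2.4, 2.7]
finger_gap: 0.0127
grip_force: 59.8
```

```bash
python3 st.py
```

```text
[0.5024 0.0178 0.0547] case off mm [0.1 3.8] z [-4.0e-04 -1.2e-03 -1.0e+00] F [-1.   2.4  2.7] M [ 0.03  0.16 -0.05] 0.012709160456650671 14.8833 (array([-3.8, -0.1, -2.6]), array([-0.001,  0.001,  0.001]))
```

>>> step_arm(
  moves=[
    [[0,0,0],[0,0,0],20],
    [[0,0,0],[0,0,0],40],
    [[0,0,0],[0,0,0],50],
    [[0,0,0],[0,0,0],50],
    [[0,0,-20],[0,0,0],50],
    [[0,0,-50],[0,0,0],50],
    [[0,0,-90],[0,0,0],50],
    [[0,0,-130],[0,0,0],50],
  ],
)

```text
clock: 15.55
tcp_pos: [0.5013, 0.0178, 0.1851]
orientation: [-0.001, 0.639, 0.77, -0.001]
wrist_force: [1.5, 1.2, -0.2]
finger_gap: 0.0502
grip_force: 0.0
```

>>> step_arm(
  moves=[
    [[240,0,-40],[0,0,0],10],
    [[240,0,-40],[0,0,0],0],
    [[240,0,-40],[0,0,0],0],
    [[240,0,-40],[0,0,0],0],
    [[240,0,-40],[0,0,0],0],
    [[240,0,-40],[0,0,0],0],
    [[240,0,-40],[0,0,0],0],
  ],
)

```text
clock: 16.13
tcp_pos: [0.4572, 0.2591, 0.2255]
orientation: [-0.0, 0.636, 0.772, 0.001]
wrist_force: [0.9, -0.5, 0.7]
finger_gap: -0.0001
grip_force: 0.0
```

```bash
python3 st.py; python3 - <<'E'
from h import *
im=grab('top','top6.png');sc=grab('scene','sc6.png')
b=cv2.resize(sc[195:315,250:360,::-1],(460,500),interpolation=cv2.INTER_CUBIC)
c=cv2.resize(im[165:285,250:340,::-1],(330,440),interpolation=cv2.INTER_CUBIC)
cv2.imwrite('pics/c7.png',np.hstack([np.pad(c,((0,60),(0,0),(0,0))),b]))
E
```

```text
[0.4572 0.2591 0.2255] case off mm [1.000e-01 2.494e+02] z [ 0.0012  0.0017 -1.    ] F [ 0.9 -0.5  0.7] M [ 0.02 -0.01  0.02] -0.00010374168426709 16.1333 (array([-249.6,   -2.1,  167.8]), array([ 0.001, -0.001,  0.007]))
```

View pics/c7.png

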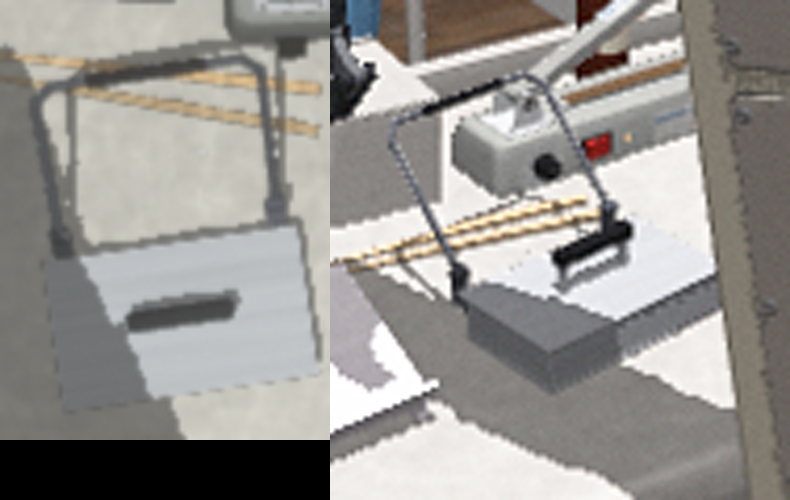

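The lid sits flush and level on the case. Its handle runs from left crop (130,318) to (235,302), and the bail is unchanged. Next comes the bail: straddle its bar from above with a small opening.

```bash
python3 - <<'E'
from h import *
hc=onz('top',[[250+182/3.667-.4,165+309/3.667-.4]],.081);print('handle top centre',hc)
print('container edge',onz('top',[[298,165],[298,150],[312,175]],.1), onz('top',[[298,165],[312,175]],.0))
A=np.radians(10.6);print(cmd([.660,.041,.21],down(A)))
for th in(2.35,2.1,1.85,1.6,1.35,1.1,.85,.6,.4,.3,0): print(th,'dx %.0f dz %.0f'%(-127*(np.cos(th)-np.cos(2.35)),-127*(np.sin(th)-np.sin(2.35))))
E
```

```text
handle top centre [[0.50690592 0.01582373 0.081     ]]
container edge [[ 0.71461342  0.02451998  0.1       ]
 [ 0.75239634  0.02556599  0.1       ]
 [ 0.69051502 -0.01095409  0.1       ]] [[ 0.73362902  0.0260042   0.        ]
 [ 0.70796052 -0.01178114  0.        ]]
(array([-248.3,  158.5,   14.6]), array([-0.001,  0.001,  0.004]))
2.35 dx -0 dz -0
2.1 dx -25 dz -19
1.85 dx -54 dz -32
1.6 dx -86 dz -37
1.35 dx -117 dz -34
1.1 dx -147 dz -23
0.85 dx -173 dz -5
0.6 dx -194 dz 19
0.4 dx -206 dz 41
0.3 dx -211 dz 53
0 dx -216 dz 90
```

>>> step_arm(
  moves=[
    [[-248,158,5],[0,0,0],26],
    [[-248,158,5],[0,0,0],26],
    [[-248,158,5],[0,0,0],26],
    [[-248,158,5],[0,0,0],26],
    [[-248,158,5],[0,0,0],26],
    [[-248,158,5],[0,0,0],26],
    [[-248,158,5],[0,0,0],26],
    [[-248,158,5],[0,0,0],26],
  ],
  grip_force=20,
)

```text
clock: 16.9
tcp_pos: [0.6629, 0.031, 0.2168]
orientation: [0.001, 0.642, 0.767, -0.002]
wrist_force: [-0.7, 0.2, -0.6]
finger_gap: 0.0259
grip_force: 0.0
```

>>> step_arm(
  moves=[
    [[0,0,0],[0,0,0],26],
    [[0,0,0],[0,0,0],26],
    [[0,0,0],[0,0,0],26],
  ],
)

```text
clock: 17.15
tcp_pos: [0.6582, 0.0392, 0.2192]
orientation: [-0.0, 0.639, 0.77, -0.001]
wrist_force: [-0.6, -0.5, -0.2]
finger_gap: 0.0259
grip_force: 0.0
```

```bash
python3 st.py; python3 -c "
from h import *
print(cmd([.660,.041,.127],down(np.radians(10.6))))"
```

```text
[0.6582 0.0392 0.2192] case off mm [157.1  -3.8] z [-0.0019 -0.0011 -1.    ] F [-0.6 -0.5 -0.2] M [ 0.03  0.04 -0.02] 0.02587572954222465 17.15 (array([   4. , -156.8,  162.3]), array([-0.002,  0.001,  0.   ]))
(array([ 1.5,  2.3, 92.2]), array([-0.002,  0.001,  0.   ]))
```

>>> step_arm(
  moves=[
    [[2,2,30],[0,0,0],26],
    [[2,2,60],[0,0,0],26],
    [[2,2,75],[0,0,0],26],
    [[2,2,85],[0,0,0],26],
    [[2,2,92],[0,0,0],26],
    [[2,2,94],[0,0,0],26],
    [[2,2,94],[0,0,0],26],
  ],
)

```text
clock: 17.73
tcp_pos: [0.6607, 0.0418, 0.1259]
orientation: [0.0, 0.638, 0.77, -0.001]
wrist_force: [-0.7, 0.2, 0.5]
finger_gap: 0.026
grip_force: 0.0
```

```bash
python3 st.py
```

```text
[0.6607 0.0418 0.1259] case off mm [160.2  -1.6] z [-0.     -0.0014 -1.    ] F [-0.7  0.2  0.5] M [-0.01  0.05  0.02] 0.025969981305061455 17.7333 (array([   2. , -160.1,   68.7]), array([-0.   ,  0.001,  0.001]))
```

>>> step_arm(
  moves=[
    [[0,-12,-9],[0,0,0],26],
    [[0,-25,-17],[0,0,0],26],
    [[0,-40,-25],[0,0,0],26],
    [[0,-54,-31],[0,0,0],26],
    [[0,-70,-34],[0,0,0],26],
    [[0,-86,-36],[0,0,0],26],
    [[0,-102,-36],[0,0,0],26],
    [[0,-117,-34],[0,0,0],26],
  ],
)

```text
clock: 18.4
tcp_pos: [0.547, 0.0196, 0.1623]
orientation: [0.003, 0.638, 0.77, 0.001]
wrist_force: [1.9, 0.5, 0.2]
finger_gap: 0.0258
grip_force: 0.5
```

```bash
python3 st.py
```

```text
[0.547  0.0196 0.1623] case off mm [44.2 -2.6] z [ 0.005  -0.0018 -1.    ] F [1.9 0.5 0.2] M [ 0.01 -0.17 -0.04] 0.02579204126182861 18.4 (array([  2.9, -44.7, 104.8]), array([0.005, 0.003, 0.001]))
```

>>> step_arm(
  moves=[
    [[0,-15,5],[0,0,0],26],
    [[0,-30,11],[0,0,0],26],
    [[0,-44,19],[0,0,0],26],
    [[0,-57,29],[0,0,0],26],
    [[0,-68,40],[0,0,0],26],
    [[0,-78,53],[0,0,0],26],
    [[0,-85,64],[0,0,0],26],
    [[0,-85,64],[0,0,0],26],
  ],
)

```text
clock: 19.07
tcp_pos: [0.4606, 0.004, 0.0952]
orientation: [-0.0, 0.639, 0.77, -0.001]
wrist_force: [-0.6, -0.3, -0.5]
finger_gap: 0.0257
grip_force: 0.0
```

```bash
python3 st.py; python3 -c "
from h import *
im=grab('top','top7.png');sc=grab('scene','sc7.png')
b=cv2.resize(sc[175:315,230:370,::-1],(400,400),interpolation=cv2.INTER_CUBIC)
c=cv2.resize(im[165:285,240:360,::-1],(400,400),interpolation=cv2.INTER_CUBIC)
cv2.imwrite('pics/c8.png',np.hstack([c,b]))"
```

```text
[0.4606 0.004  0.0952] case off mm [-43.5  -2. ] z [-0.0019 -0.0013 -1.    ] F [-0.6 -0.3 -0.5] M [-0.02  0.02  0.01] 0.025722937754049012 19.0667 (array([ 2. , 43.6, 37.8]), array([-0.002,  0.001,  0.   ]))
```

View pics/c8.png

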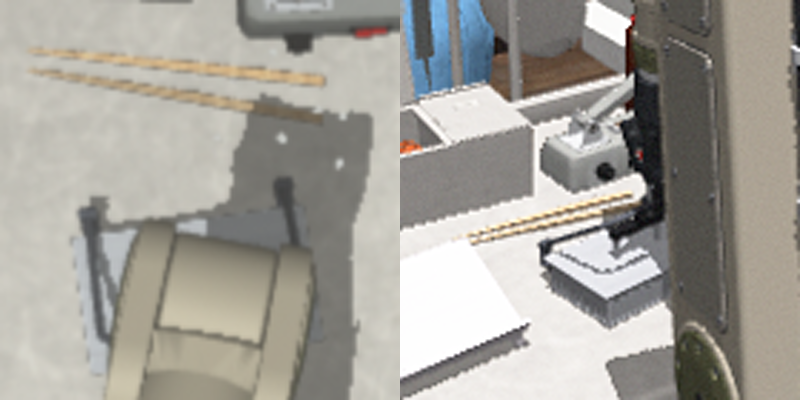

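Both panels show the bail swung over onto the lid side: the wires run forward from the lugs at left (90,215) and (285,190), and at right from (545,245). I lift off, shut the fingers and press the bar down from above.

>>> step_arm(
  moves=[
    [[0,0,-25],[0,0,0],26],
    [[0,0,-50],[0,0,0],26],
    [[0,-9,-50],[0,0,0],0],
    [[0,-9,-50],[0,0,0],0],
    [[0,-9,-50],[0,0,0],0],
    [[0,-9,-50],[0,0,0],0],
  ],
)

```text
clock: 19.67
tcp_pos: [0.4535, 0.0025, 0.1453]
orientation: [0.0, 0.638, 0.77, -0.001]
wrist_force: [-0.3, 0.5, -0.8]
finger_gap: 0.0
grip_force: 0.0
```

>>> step_arm(
  moves=[
    [[0,0,20],[0,0,0],0],
    [[0,0,40],[0,0,0],0],
    [[0,0,55],[0,0,0],0],
    [[0,-1,65],[0,0,0],0],
    [[0,-2,75],[0,0,0],0],
    [[0,-3,82],[0,0,0],0],
    [[0,-3,86],[0,0,0],0],
    [[0,-3,86],[0,0,0],0],
  ],
)

```text
clock: 20.33
tcp_pos: [0.4361, 0.001, 0.0538]
orientation: [-0.01, 0.639, 0.769, -0.011]
wrist_force: [-23.2, -9.4, 0.5]
finger_gap: 0.0
grip_force: 17.3
```

```bash
python3 st.py
```

```text
[0.4361 0.001  0.0538] case off mm [-68.2  -0.5] z [-0.0289 -0.0048 -0.9996] F [-23.2  -9.4   0.5] M [-2.    4.63  0.02] 4.7906832598774225e-05 20.3333 (array([ 0.6, 68.1, -5.5]), array([-0.029, -0.001, -0.001]))
```

>>> step_arm(
  moves=[
    [[0,-14,0],[0,0,0],0],
    [[0,-22,-5],[0,0,0],0],
    [[0,-22,-30],[0,0,0],0],
    [[0,-22,-70],[0,0,0],0],
    [[0,3,-80],[0,0,0],0],
    [[0,3,-80],[0,0,0],0],
    [[0,3,-80],[0,0,0],0],
    [[0,3,-80],[0,0,0],0],
  ],
)

```text
clock: 21.0
tcp_pos: [0.453, 0.0025, 0.1391]
orientation: [-0.0, 0.638, 0.77, -0.001]
wrist_force: [-0.6, -0.4, -0.2]
finger_gap: 0.0001
grip_force: 0.0
```

```bash
python3 st.py; python3 - <<'E'
from h import *
sc=grab('scene','sc8.png')
# predicted left bail corner (y=+76 wire at bar end) and bar +y end for angles, vs dark pixels
A=np.radians(10.6);ux=np.array([np.cos(A),np.sin(A),0]);uy=np.array([-np.sin(A),np.cos(A),0]);C=np.array([.504,.015,0])
g=sc.max(2).astype(int)
for th in np.arange(0,.75,.05):
    pts=[C+ux*(.070-r*np.cos(th))+uy*.076+np.array([0,0,.0475+r*np.sin(th)]) for r in np.linspace(.02,.095,16)]
    q=proj('scene',pts).round().astype(int); print(round(th,2),np.mean([g[v,u] for u,v in q]).round(),q[-1])
E
```

```text
[0.453  0.0025 0.1391] case off mm [-51.3  -2.1] z [-0.0015 -0.0011 -1.    ] F [-0.6 -0.4 -0.2] M [0.   0.01 0.  ] 8.829123013650936e-05 21.0 (array([ 2.1, 51.4, 81.7]), array([-0.002,  0.001,  0.001]))
0.0 84.0 [300 272]
0.05 112.0 [300 270]
0.1 172.0 [300 269]
0.15 216.0 [299 268]
0.2 229.0 [299 266]
0.25 236.0 [299 265]
0.3 238.0 [299 263]
0.35 239.0 [298 262]
0.4 241.0 [298 260]
0.45 237.0 [297 259]
0.5 238.0 [297 257]
0.55 237.0 [296 256]
0.6 239.0 [296 254]
0.65 240.0 [295 253]
0.7 228.0 [295 251]
```

The dark-pixel test along the wire line puts the bail at about 0–0.05 rad. I press once more from above to make sure.

>>> step_arm(
  moves=[
    [[0,-4,30],[0,0,0],0],
    [[0,-4,60],[0,0,0],0],
    [[0,-4,75],[0,0,0],0],
    [[0,-4,82],[0,0,0],0],
    [[0,-4,87],[0,0,0],0],
    [[0,-4,89],[0,0,0],0],
    [[0,-4,89],[0,0,0],0],
  ],
)

```text
clock: 21.63
tcp_pos: [0.4467, 0.0019, 0.052]
orientation: [-0.002, 0.638, 0.77, -0.002]
wrist_force: [-10.8, 1.7, 19.5]
finger_gap: 0.0002
grip_force: 10.1
```

```bash
python3 st.py
```

```text
[0.4467 0.0019 0.052 ] case off mm [-57.6  -1.5] z [-0.0051 -0.001  -1.    ] F [-10.8   1.7  19.5] M [ 0.29  2.41 -0.06] 0.00016027790286740536 21.6333 (array([ 1.4, 57.6, -5.6]), array([-0.005,  0.   ,  0.001]))
```

>>> step_arm(
  moves=[
    [[0,1,2],[0,0,0],0],
    [[0,1,3],[0,0,0],0],
    [[0,1,3],[0,0,0],0],
    [[0,0,-20],[0,0,0],0],
    [[0,0,-60],[0,0,0],0],
    [[0,0,-100],[0,0,0],0],
    [[0,0,-130],[0,0,0],0],
    [[0,0,-130],[0,0,0],0],
  ],
)

```text
clock: 22.3
tcp_pos: [0.4533, 0.0011, 0.1876]
orientation: [0.005, 0.638, 0.77, 0.002]
wrist_force: [1.8, 1.2, -0.2]
finger_gap: 0.0001
grip_force: 0.0
```

>>> step_arm(
  moves=[
    [[250,0,-20],[0,0,0],0],
    [[250,0,-20],[0,0,0],0],
    [[250,0,-20],[0,0,0],0],
    [[250,0,-20],[0,0,0],0],
    [[250,0,-20],[0,0,0],0],
    [[250,0,-20],[0,0,0],0],
    [[250,0,-20],[0,0,0],0],
    [[250,0,-20],[0,0,0],0],
  ],
)

```text
clock: 22.97
tcp_pos: [0.4025, 0.2496, 0.2005]
orientation: [0.0, 0.636, 0.771, -0.001]
wrist_force: [-0.1, 0.2, 0.7]
finger_gap: 0.0001
grip_force: 0.0
```

```bash
python3 st.py; python3 - <<'E'
from h import *
sc=grab('scene','sc9.png');im=grab('top','top9.png')
A=np.radians(10.6);ux=np.array([np.cos(A),np.sin(A),0]);uy=np.array([-np.sin(A),np.cos(A),0]);C=np.array([.504,.015,0])
# bar: dark blob near expected place, in both views; handle likewise
def blob(n,I,P,w,T=75):
    u,v=proj(n,P)[0].round().astype(int); s=(I[v-w:v+w,u-w:u+w].max(2)<T).astype(np.uint8)
    k,l,st,ce=cv2.connectedComponentsWithStats(s); 
    return [(ce[i]+[u-w,v-w]).round(1).tolist()+[int(st[i,4])] for i in range(1,k) if st[i,4]>25],(u,v)
for nm,P in(('bar',C-ux*.057+[0,0,.0475]),('handle',C+[0,0,.0745])):
    for n,I in(('top',im),('scene',sc)): print(nm,n,blob(n,I,P,16))
E
```

```text
[0.4025 0.2496 0.2005] case off mm [-55.4 250.1] z [-2.0e-04 -1.2e-03 -1.0e+00] F [-0.1  0.2  0.7] M [-0.    0.01  0.  ] 7.632085765533534e-05 22.9667 (array([-250.2,   54. ,  143.5]), array([-0.   ,  0.001,  0.006]))
bar top ([[301.0, 273.7, 64]], (np.int64(303), np.int64(273)))
bar scene ([[314.0, 252.8, 43], [322.7, 269.3, 75]], (np.int64(325), np.int64(267)))
handle top ([[297.8, 250.0, 84]], (np.int64(300), np.int64(250)))
handle scene ([[313.0, 252.2, 98]], (np.int64(313), np.int64(252)))
```

```bash
python3 -c "
from h import *
print(tri('top',(301,273.7),'scene',(322.7,269.3)))
print(env.hand_in())"
```

```text
(array([0.44697017, 0.0115301 , 0.04136885]), np.float64(0.003890991141510385))
the job is handed in; nothing more can be done
None
```

I handed the job in at about 23 s of the 72 s. The spoon is in the case, the lid sits level, and the bail is pressed down, though the hand-in gave no verdict, so success rests on my own camera and force readings.

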